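Lift the short engraving plate out of the gated rack onto the easel

TASK

Swing the plate rack's gate wide open and leave it open. Then draw the shortest of the three steel plates up out of its slot and stand it, bottom edge down on the ledge, centred and leaning flat back against the reclined wooden easel. Leave the other two plates in their slots and do not disturb the other things on the bench.

Things in the scene. Friction and masses are not known exactly. Their poses are not given: they have to be found in the camera images.
- rack: Fixed wooden plate rack, base 110 (x) x 120 (y) x 12 mm; origin centre of underside, front (gate) to -x. Plates stand on the base in its x-z planes, slots at y = -36, 0, +36 mm, 8 mm wide, between ribs 6 mm thick at |x| 27 to 47 mm, rib tops at z 67 mm; plates' middles (|x| < 27) are free. Back wall to z 67 and front sill to z 24 stop the plates at x = +-43 mm.
- gate (a joint): Angle of the rack's gate (rad): 0 shut, grows opening, stop 1.7; wide open is over 1.0; starts 0 to 0.25. Aluminium panel 120 mm wide, 4 thick, from 14 to 124 mm above the bench across the rack's front; its top lip reaches 36 mm in over the plates and holds them down. Swings to the rack's -x, clockwise seen from above. Light friction (about 1 N at the handle): stays where left.
- easel: Dark steel foot of the easel, fixed, 110 x 100 mm; origin on the bench, below the rest's origin; front to -x.
- gate_hinge (a point): Point on the gate's vertical hinge axis at bench height: at the rack's front left, x = -60, y = +62 mm in the rack's frame. Its axes turn with the gate: the panel runs from it along its own -y and faces its own -x (parallel to the rack's axes when shut).
- gate_handle (a point): Middle of the gate's level steel bar handle: bar 8 mm thick, 68 mm long between end posts, along the panel, 98 mm above the bench, 41 mm out (-x) from the panel's mid-plane, 65 mm from the hinge axis along the panel. Clear gap bar to panel 35 mm, open above and below. Axes turn with the gate.
- short_plate: Steel plate, 80 mm wide (its x), 5 mm thick (its y), 75 mm tall (its z); the top 14 mm is a grip strip 8 mm thick. Loose, about 240 g. Origin: centre of its bottom edge. In the rack it stands upright in one of the three slots; the three plates change slots. This is the shortest plate, the one to move.
- tall_plate_a: Steel plate, 80 mm wide (its x), 5 mm thick (its y), 96 mm tall (its z); the top 14 mm is a grip strip 8 mm thick. Loose, about 307 g. Origin: centre of its bottom edge. In the rack it stands upright in one of the three slots; the three plates change slots. Stays in the rack.
- tall_plate_b: Steel plate, 80 mm wide (its x), 5 mm thick (its y), 102 mm tall (its z); the top 14 mm is a grip strip 8 mm thick. Loose, about 326 g. Origin: centre of its bottom edge. In the rack it stands upright in one of the three slots; the three plates change slots. Stays in the rack.
- easel_rest: Easel's fixed wooden rest, leaning back 0.35 rad. Origin: middle of the corner between ledge and backrest, 30 mm above the bench. Tilted axes: x into the backrest (face at x = 0), y along the ledge, z up the backrest. Backrest 92 mm wide, 8 thick, to z = 42 mm. Ledge (z = 0) with a front lip 8 mm high: trough x = -18 to 0. Placed plate: its y along this x (either way), z along z.
- ball_vise: Bystander: engraver's steel ball vise on a black rubber ring, 92 mm wide, 108 mm tall, loose, 1.5 kg. Origin: centre of its underside.
- bur_jar: Bystander: closed jar, 64 mm diameter, 75 mm tall, loose. Origin: centre of its underside.
- stake: Bystander: steel mushroom stake on a round wooden foot, 72 mm diameter, 78 mm tall, loose. Origin: centre of its underside.
- bur_block: Bystander: wooden block 56 x 56 x 40 mm holding nine upright burs, 76 mm tall in all, loose. Origin: centre of its underside.
Not all that is in view belongs to the job. What is shaped like the rack but pink, purple or yellow is not meant.

How it is judged (in metres and radians):
On the way, in this order (a step that is already met when the one before it is completed fails the run):
1. the gate is wide open (over 1.0 rad) (value of joint gate above 1 rad), for 0.2 s.
2. the short plate has been lifted clear above its slot (z of short_plate in the frame of rack above 0.07 m), for 0.1 s.
At the end, for the whole second after the job is handed in: Short plate at rest, released, on the easel: bottom edge within 7 mm of the ledge and 13 mm of the backrest face, centred within 22 mm, face within 0.17 rad of the backrest; gate open over 1.0 rad; the other two plates and four bystanders within 30 mm of their starts (angle between the y axis of short_plate and the x axis of easel_rest, either way round below 0.17 rad and x of short_plate in the frame of easel_rest between -0.013 and 0.004 m and y of short_plate in the frame of easel_rest between -0.022 and 0.022 m and z of short_plate in the frame of easel_rest between -0.004 and 0.007 m and linear speed of short_plate below 0.02 m/s and value of joint gate above 1 rad and contact force between the fingers and short_plate below 0.1 N and distance of each of tall_plate_a, tall_plate_b, ball_vise, bur_jar, stake, bur_block from where it was at the start of the episode below 0.03 m); the robot touches nothing.
It fails at once if another plate is pulled up or shifted by more than 30 mm (distance of any of tall_plate_a, tall_plate_b from where it was at the start of the episode above 0.03 m).
It fails at once if a bystander is shifted by more than 30 mm or knocked over (distance of any of ball_vise, bur_jar, stake, bur_block from where it was at the start of the episode above 0.03 m or angle between any of ball_vise, bur_jar, stake, bur_block's own z axis and vertical above 0.4 rad).
It also fails if it takes over 58 s, if anything falls off the work surface, if the arm or the gripper's body presses on something with over 40 N, if the wrist force passes 120 N, or if a joint passes its speed limit or range.

ROBOT

A 6-joint arm with a two-finger parallel gripper is mounted at the origin on the work surface. World frame = base frame: x ahead of the robot, y to its left, z up, the work surface at z = 0. Lengths are in mm, angles in rad, forces in N, time in s.
With the tool pointing down it reaches from about 350 to 975 mm from the base axis. Payload 7.1 kg.
Tool frame: the origin (TCP) lies midway between the tips of the shut fingers; the grasp point (between the pads) lies 19 mm behind it; z points along the fingers, y is the line along which they close (so a half turn about z gives the same grasp; the last joint's range is limited). The gripper opens to 88 mm and grips with 3 to 60 N. Pads are 20 mm wide; open, the fingers measure 115 mm over their backs; the gripper's body (75 mm by 178 mm) begins 61 mm behind the grasp point.
Start: joints at [1.248, 0.423, 1.63, -0, 1.089, -0.019], TCP at [186.936, 596.372, 222.675] pointing down, gripper open.
Joint ranges: [-3, 3], [-0.9, 2.11], [0.09, 2.58], [-1.31, 4.45], [0.11, 2.69], [-2.54, 2.54]. Speed limits (rad/s): [2.39, 2.39, 3.01, 3.14, 3.14, 3.14].

INTERFACE

Orientations are given as a rotation vector (axis times angle).
In Python, from workcell import ctrl gives the robot as it stands.
- The arm moves only by the shell command python3 -m pendant 'ROWS'. ROWS is a JSON object of lists of equal length, an entry for each row: "grip": the opening, from -1 (shut) to 1 (fully open); "linear": the shift along the tool's x, y, z in mm, a list of three; "angular": the turn, a rotation vector about the tool's x, y, z in rad, a list of three. In form: {"grip": [grip, ...], "linear": [[tx, ty, tz], ...], "angular": [[ax, ay, az], ...]}. A call has 1 to 12 rows; each row shifts and turns the commanded pose from where the row before left it, along the tool's axes as they then stand; what a row does not reach is not made up. A row lasts 1/12 s, in which the tool goes at most 41.7 mm and 7.16 degrees, less where a joint would pass 70% of its speed; a pose out of reach is approached as far as the arm can. A call with a gripper value outside its range is refused whole. The fingers move at their own pace and stop on an object; the grip force is fixed at half the most. Time passes only in rows, so rows that do not move let the fingers close. It gives the time, the measured TCP pose, the force, the opening and the grip force at its end, in the units of the state.
- ctrl.get_obs(): the state, without advancing time (a new reading comes with each control period).
- ctrl.get_image(name): name is "side" or "top"; returns the picture (480x640x3 uint8, red, green, blue); there is no depth.
- ctrl.camera_params(name): a dict with "vfov" (degrees; the focal length in pixels is half the picture's height over the tangent of half this angle, whatever the lens; pixels are square), "cx", "cy" (the principal point, pixels), "k1" (the pictures are not rectified: a ray, as slopes to the right and down, at radius r is drawn at 1 + k1 r^2 times it, then the intrinsics apply), "R" (3x3) and "t" (3): a world point X has camera coordinates R X + t. Camera axes: x right, y down, z forward; pixel columns grow to the right and rows downward; lengths in mm; the calibration is good to about 2 mm. A picture is of the moment at which its call begins. camera_params takes no time and is no camera call.
- ctrl.close_job(): hands the job in; it is judged then, once.
The state is a dict: "t": time; "qpos": joint angles; "qvel": joint speeds; "joint_torque": joint torques, N m; "ee_pos": TCP position; "orientation": TCP orientation; "ft_force": force on the tool from outside, world axes, zero at the start; "moment": the same for the moment, N m; "width": finger opening in mm; "grasp_force": force on a finger pad.
Only numpy, scipy, OpenCV 4.12 (cv2) and the standard library are available. Lean on these libraries where they do the work, as an engineer would, in place of code of your own. Each camera call takes 0.05 s, during which the arm holds its last target. There are 200 camera calls.

## Working session

There is one attempt and no reset: what is moved stays moved. The work goes in short steps, Python scripts to look and compute and a shell command to move; the robot and the scene stay as the last step left them, time stands still between calls to the robot, and variables do not carry over. Pictures are saved under pics/ and viewed, at most 10 in all, crops included, and the job is handed in when it is done.

```bash
mkdir -p pics; ls; cat > h.py <<'E'
import numpy as np, cv2, json
from workcell import ctrl
from scipy.spatial.transform import Rotation as Ro
def cam(n):
    p=ctrl.camera_params(n); f=240/np.tan(np.radians(p['vfov'])/2)
    return p,f
def ray(n,u,v):
    p,f=cam(n); d=np.array([(u-p['cx'])/f,(v-p['cy'])/f]); s=d.copy()
    for _ in range(30): s=d/(1+p['k1']*(s@s))
    R=np.array(p['R']);t=np.array(p['t']); w=R.T@np.array([*s,1]); return -R.T@t, w/np.linalg.norm(w)
def onz(n,u,v,z):
    c,w=ray(n,u,v); return c+w*(z-c[2])/w[2]
def proj(n,X):
    p,f=cam(n); c=np.array(p['R'])@np.array(X,float)+np.array(p['t']); s=c[:2]/c[2]; s=s*(1+p['k1']*(s@s)); return np.array([p['cx'],p['cy']])+f*s
def tri(a,b):
    c1,w1=ray(*a);c2,w2=ray(*b); A=np.stack([w1,-w2],1); s=np.linalg.lstsq(A,c2-c1,rcond=None)[0]
    p,q=c1+s[0]*w1,c2+s[1]*w2; return (p+q)/2,np.linalg.norm(p-q)
E
python3 - <<'E'
from h import *
for n in('side','top'):
    im=ctrl.get_image(n); cv2.imwrite(f'pics/{n}0.png',im[:,:,::-1]); c,w=ray(n,320,240); print(n,c.round(),w.round(2),ctrl.camera_params(n)['vfov'],ctrl.camera_params(n)['k1'])
o=ctrl.get_obs(); print(o)
E
```

```text
pics
side [710. 920. 691.] [-0.1  -0.79 -0.6 ] 57.247130979376266 -0.04168636729547065
top [ 378.  116. 1468.] [ 0.15 -0.01 -0.99] 53.611225213381566 -0.12331614546177183
{'t': 0.1, 'qpos': array([ 1.24800453e+00,  4.23791054e-01,  1.63057323e+00, -1.27113641e-05,
        1.08860411e+00, -1.90545338e-02]), 'qvel': array([-0.00046459,  0.00107468, -0.00123035, -0.00017158,  0.00147323,
        0.00234222]), 'joint_torque': array([-8.34975290e-04, -5.45613241e+01, -2.74323839e+01,  6.45423937e-02,
        1.88532507e-02, -7.46822320e-05]), 'ee_pos': array([186.7874272 , 595.92638201, 221.97865354]), 'orientation': array([-4.75234475e-01, -3.10521360e+00,  2.13236865e-03]), 'ft_force': array([ 0.44103765, -0.62364775,  0.25116053]), 'moment': array([-0.00870366, -0.01324119, -0.01006578]), 'grasp_force': 0.0, 'width': 87.80674532673716}
```

View pics/side0.png

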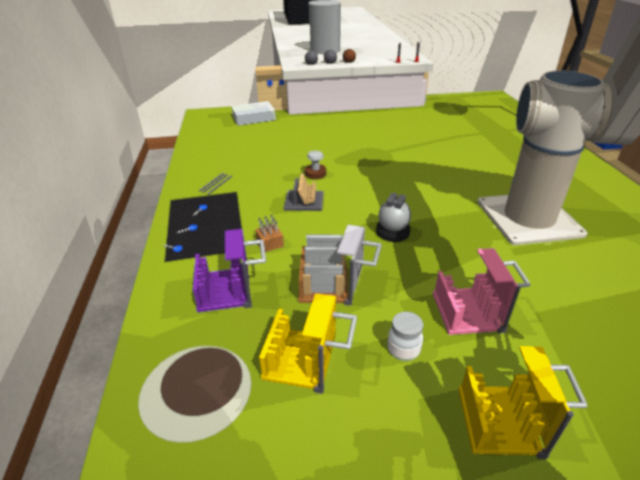

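View pics/top0.png

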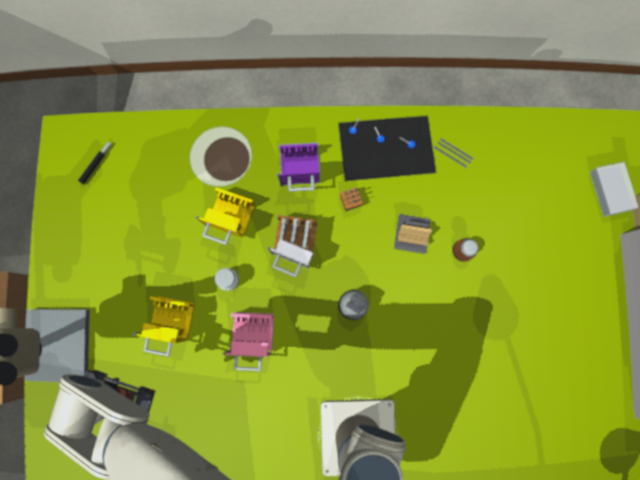

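The top view (x up, y left) shows one wooden-brown rack with steel plates at top (297,240) / side (325,268). The look-alikes are purple (300,163), yellow (228,212), yellow (167,322) and pink (251,337), all in top pixels. I choose the brown one. The easel is at top (413,234) / side (304,195). Bystanders in top: jar (227,279), vise (352,304), bur block (352,198), stake (465,249). Next, one close crop.

```bash
python3 - <<'E'
import cv2,numpy as np
s=cv2.imread('pics/side0.png');t=cv2.imread('pics/top0.png')
def c(i,x,y,w=80,h=60): return cv2.resize(i[y:y+h,x:x+w],(400,300),interpolation=cv2.INTER_CUBIC)
# top rack, side rack, top easel, side easel
cv2.imwrite('pics/crop1.png',np.vstack([np.hstack([c(t,256,212,80,60+6-6),c(s,285,220,106,80)]),np.hstack([c(t,375,205),c(s,264,165,80,60)])]))
E
```

```text
(no output)
```

View pics/crop1.png

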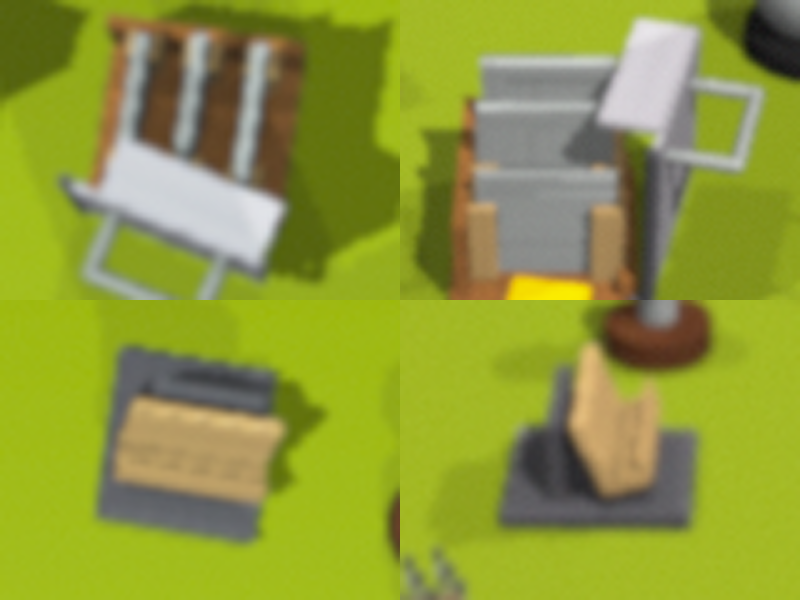

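The crop confirms it: brown rack, three upright steel plates, gate slightly open. The nearest (left, +y) plate in the side view looks shortest. Measuring now.

```bash
python3 - <<'E'
from h import *
T=lambda x,y,o=(256,212):('top',o[0]+x/5-.4,o[1]+y/5-.4)
S=lambda x,y:('side',285+(x-400)/3.774-.4,220+y/3.75-.4)
for k,a,b in [('L',T(141,35),S(474,170)),('M',T(199,35),S(474,103)),('R',T(261,42),S(481,58)),
  ('lipRightIn/hinge corner',T(285,205),S(640,18)),('handle post far',T(205,300),S(763,90)),('handle near',T(90,275),S(745,165)),('lip innerL',T(122,138),S(600,125)),('lip innerR',T(285,205),S(637,20))]:
    p,e=tri(a,b); print(k,p.round(1),round(e,1))
for k,x,y,z in [('backL',108,20,67),('backR',306,42,67),('hinge',65,185,124),('free',265,275,124),('Lfar',141,35,87),('Lnr',130,135,87),('Mf',199,35,110),('Mn',185,150,110),('Rf',261,42,110),('Rn',242,180,110)]:
    print(k,onz(*T(x,y),z).round(1))
for k,x,y in [('bl',123,48),('br',278,72),('fr',255,243),('fl',97,217)]: print('foot',k,onz(*T(x,y,(375,205)),10).round(1))
b='side'
for k,x,y in [('nearR',692,526),('nearL',500,524),('farR',697,432)]: print('footside',k,onz(b,264+(x-400)/5-.4,165+(y-300)/5-.4,5).round(1))
print('rest top', [onz(*T(x,y,(375,205)),70).round(1) for x,y in((135,97),(285,122))])
for n,c in [('jar',(227,279)),('vise',(352,304)),('bb',(352,198)),('stake',(465,249))]: print(n,onz('top',*c,50).round())
for n,c in [('yel',(228,212)),('purple',(300,163))]: print(n,onz('top',*c,60).round())
E
```

```text
L [652.5 211.   90.2] 0.4
M [647.8 175.9 110.4] 0.3
R [640.7 140.  115.8] 2.2
lipRightIn/hinge corner [544.  127.7 125.2] 2.6
handle post far [486.6 177.1 102.6] 15.4
handle near [507.6 241.5 100.4] 4.4
lip innerL [584.6 220.5 121.9] 3.0
lip innerR [545.  127.5 123.5] 1.0
backL [666.5 232.5  67. ]
backR [650.9 113.6  67. ]
hinge [559.2 252.7 124. ]
free [505.6 139.3 124. ]
Lfar [652.9 211.3  87. ]
Lnr [593.1 218.1  87. ]
Mf [647.8 175.9 110. ]
Mn [580.2 184.7 110. ]
Rf [643.  139.9 110. ]
Rn [562.1 152.  110. ]
foot bl [ 676.2 -146.1   10. ]
foot br [ 659.3 -244.2   10. ]
foot fr [ 551.  -223.5   10. ]
foot fl [ 569.3 -124.9   10. ]
footside nearR [ 567.1 -123.2    5. ]
footside nearL [ 675.3 -143.1    5. ]
footside farR [ 549.1 -226.3    5. ]
rest top [array([ 633.7, -141.2,   70. ]), array([ 616.9, -231.9,   70. ])]
jar [480. 385.  50.]
vise [399.  14.  50.]
bb [721.   4.  50.]
stake [ 557. -337.   50.]
yel [682. 383.  60.]
purple [832. 162.  60.]
```

```bash
cat >> h.py <<'E'
def Rt(yaw,tilt=0):
    # tool y horizontal yaw, z down; tilt leans tool so that fingers' back end goes along +yaw
    y=np.array([np.cos(yaw),np.sin(yaw),0]);z=np.array([0,0,-1.]);M=np.stack([np.cross(y,z),y,z],1)
    ax=np.array([-np.sin(yaw),np.cos(yaw),0]); return Ro.from_rotvec(ax*tilt).as_matrix()@M
def need(p,R):
    o=ctrl.get_obs(); C=Ro.from_rotvec(o['orientation']).as_matrix()
    print('t',round(o['t'],2),'pos',o['ee_pos'].round(1),'yaw',round(np.arctan2(C[1,1],C[0,1]),3),'w',round(o['width'],1),'q',o['qpos'].round(2))
    print('lin in present tool',(C.T@(np.array(p)-o['ee_pos'])).round(1),'lin in final tool',(R.T@(np.array(p)-o['ee_pos'])).round(1),'rot',Ro.from_matrix(C.T@R).as_rotvec().round(3))
E
python3 -c "
from h import *
need([493,207,180],Rt(-.38))"
```

```text
t 0.1 pos [186.8 595.9 222. ] yaw 1.267 w 87.8 q [ 1.25  0.42  1.63 -0.    1.09 -0.02]
lin in present tool [-408.5 -279.5   42.4] lin in final tool [-247.6  428.6   42. ] rot [-1.000e-03  1.000e-03  1.647e+00]
```

```bash
python3 -m pendant '{"grip":[-0.1,-0.1,-0.1,-0.1,-0.1,-0.1,-0.1,-0.1,-0.1,-0.1,-0.1,-0.1],"linear":[[-30,-20,0],[-30,-20,0],[-30,-20,0],[-30,-20,0],[-30,-20,0],[-30,-20,0],[-30,-20,0],[-30,-20,0],[-30,-20,0],[-30,-20,0],[-30,-20,0],[-30,-20,0]],"angular":[[0,0,0],[0,0,0],[0,0,0],[0,0,0],[0,0,0],[0,0,0],[0,0,0],[0,0,0],[0,0,0],[0,0,0],[0,0,0],[0,0,0]]}'
python3 -m pendant '{"grip":[-0.1,-0.1,-0.1,-0.1,-0.1,-0.1,-0.1,-0.1,-0.1,-0.1,-0.1,-0.1],"linear":[[0,0,0],[0,0,0],[0,0,0],[0,0,0],[0,0,0],[0,0,0],[0,0,0],[0,0,0],[0,0,0],[0,0,0],[0,0,0],[0,0,0]],"angular":[[0,0,0.12],[0,0,0.12],[0,0,0.12],[0,0,0.12],[0,0,0.12],[0,0,0.12],[0,0,0.12],[0,0,0.12],[0,0,0.12],[0,0,0.12],[0,0,0.12],[0,0,0.12]]}' >/dev/null
python3 -c "
from h import *
need([493,207,180],Rt(-.38))"
```

```text
t: 1.1
ee_pos: [459.3, 258.0, 222.5]
orientation: [-0.475, -3.105, 0.0]
ft_force: [0.2, 0.5, -0.4]
width: 39.3
grasp_force: 0.0
t 2.1 pos [458.4 259.5 222.3] yaw -0.179 w 39.4 q [ 0.49  0.28  1.85 -0.    1.02  0.67]
lin in present tool [-45.5  43.4  42.3] lin in final tool [-35.9  51.6  42.3] rot [-0.001  0.001  0.201]
```

```bash
python3 -m pendant '{"grip":[-0.1,-0.1,-0.1,-0.1,-0.1],"linear":[[0,0,0],[0,0,0],[-18,26,16],[-18,26,16],[0,0,0]],"angular":[[0,0,0.1],[0,0,0.1],[0,0,0],[0,0,0],[0,0,0]]}'
python3 - <<'E'
from h import *
s=ctrl.get_image('side');t=ctrl.get_image('top')
def c(i,x,y,w,h): return cv2.resize(i[y:y+h,x:x+w],(400,480),interpolation=cv2.INTER_CUBIC)
cv2.imwrite('pics/c2.png',np.hstack([c(t,250,205,100,120),c(s,300,180,100,120)])[:,:,::-1])
need([493,207,180],Rt(-.38))
for n in('top','side'): print(proj(n,[493,207,98]),proj(n,ctrl.get_obs()['ee_pos']))
E
```

```text
t: 2.52
ee_pos: [494.4, 203.8, 188.0]
orientation: [2.596, 1.768, -0.006]
ft_force: [-0.4, 0.2, -1.4]
width: 39.6
grasp_force: 0.0
t 2.62 pos [493.7 206.3 189.8] yaw -0.375 w 39.5 q [0.37 0.34 1.85 0.   0.95 0.75]
lin in present tool [ 0.4 -0.9  9.8] lin in final tool [ 0.4 -0.9  9.8] rot [-0.002  0.001  0.005]
[285.39997872 272.22840104] [283.37553264 269.14464656]
[377.67053116 253.35530647] [380.12633973 217.82361549]
```

View pics/c2.png

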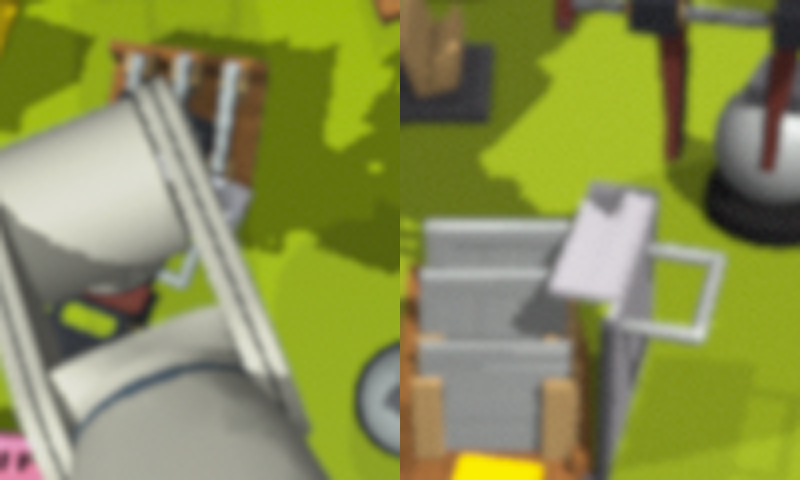

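The side crop shows the bar's middle at px (377.7,254), matching the prediction (377.7,253.4), with the fingertips above and straddling it. Going down.

```bash
python3 -m pendant '{"grip":[-0.1,-0.1,-0.1,-0.1,-0.1,-0.1,-1,-1,-1,-1],"linear":[[0,0,20],[0,0,20],[0,0,20],[0,0,20],[0,0,20],[0,0,11],[0,0,0],[0,0,0],[0,0,0],[0,0,0]],"angular":[[0,0,0],[0,0,0],[0,0,0],[0,0,0],[0,0,0],[0,0,0],[0,0,0],[0,0,0],[0,0,0],[0,0,0]]}'
```

```text
t: 3.45
ee_pos: [494.8, 207.7, 80.9]
orientation: [2.594, 1.771, 0.003]
ft_force: [0.1, 0.2, 0.6]
width: 15.9
grasp_force: 0.0
```

```bash
python3 -m pendant '{"grip":[-1,-1,-1,-1],"linear":[[0,0,0],[0,0,0],[0,0,0],[0,0,0]],"angular":[[0,0,0],[0,0,0],[0,0,0],[0,0,0]]}'
```

```text
t: 3.78
ee_pos: [495.4, 207.4, 80.8]
orientation: [2.595, 1.77, 0.004]
ft_force: [2.6, -1.4, 6.0]
width: 7.3
grasp_force: 29.9
```

```bash
python3 -m pendant '{"grip":[-0.7,-0.7,-0.7,-0.7,-0.7,-0.7,-0.7,-0.7],"linear":[[0,0,0],[0,0,0],[4.4,-6.3,0],[4.4,-6.3,0],[4.4,-6.3,0],[4.4,-6.3,0],[4.4,-6.3,0],[4.4,-6.3,0]],"angular":[[0,0,0],[0,0,0],[0,0,0.1],[0,0,0.1],[0,0,0.1],[0,0,0.1],[0,0,0.1],[0,0,0.1]]}'
python3 -m pendant '{"grip":[-0.7,-0.7,-0.7,-0.7,-0.7,-0.7,-0.7],"linear":[[4.4,-6.3,0],[4.4,-6.3,0],[4.4,-6.3,0],[4.4,-6.3,0],[4.4,-6.3,0],[4.4,-6.3,0],[0,0,0]],"angular":[[0,0,0.1],[0,0,0.1],[0,0,0.1],[0,0,0.1],[0,0,0.1],[0,0,0.1],[0,0,0]]}'
```

```text
t: 4.45
ee_pos: [479.3, 250.5, 79.8]
orientation: [3.004, 0.918, 0.002]
ft_force: [3.2, -1.7, -0.2]
width: 13.3
grasp_force: 1.4
t: 5.03
ee_pos: [490.9, 294.7, 79.5]
orientation: [-3.141, 0.008, -0.0]
ft_force: [0.9, -0.0, 0.3]
width: 13.2
grasp_force: 0.0
```

```bash
python3 -m pendant '{"grip":[-0.5,-0.5,-0.5,-0.5,-0.5,-0.5,-0.5],"linear":[[0,0,0],[0,0,-20],[0,0,-30],[0,0,-30],[0,0,-30],[0,0,0],[0,0,0]],"angular":[[0,0,0],[0,0,0],[0,0,0],[0,0,0],[0,0,0],[0,0,0.06],[0,0,0.06]]}'
python3 - <<'E'
from h import *
need([611,216.3,140],Rt(-1.703))
E
```

```text
t: 5.62
ee_pos: [491.1, 294.0, 191.7]
orientation: [-3.134, 0.191, -0.004]
ft_force: [0.2, -1.5, 0.4]
width: 22.1
grasp_force: 0.0
t 5.62 pos [491.1 294.  191.7] yaw -1.692 w 22.1 q [0.52 0.38 1.77 0.   0.98 2.21]
lin in present tool [128.3  62.7  51.9] lin in final tool [129.1  61.2  51.7] rot [-0.002 -0.002  0.011]
```

```bash
python3 -m pendant '{"grip":[-0.5,-0.5,-0.5,-0.5,-0.5,-0.5],"linear":[[26,12.4,0],[26,12.4,0],[26,12.4,0],[26,12.4,10],[25,12.4,20],[0,0,20]],"angular":[[0,0,0.01],[0,0,0],[0,0,0],[0,0,0],[0,0,0],[0,0,0]]}'
python3 - <<'E'
from h import *
s=ctrl.get_image('side');t=ctrl.get_image('top')
def c(i,x,y,w,h): return cv2.resize(i[y:y+h,x:x+w],(400,480),interpolation=cv2.INTER_CUBIC)
cv2.imwrite('pics/c3.png',np.hstack([c(t,230,205,100,120),c(s,285,200,100,120)])[:,:,::-1])
need([611,216.3,65],Rt(-1.703))
p=ctrl.get_obs()['ee_pos']
for n in('top','side'): print(proj(n,[611,216.3,87]),proj(n,p))
E
```

```text
t: 6.12
ee_pos: [614.3, 212.9, 139.8]
orientation: [-3.134, 0.207, -0.006]
ft_force: [-1.0, 0.0, 0.1]
width: 21.8
grasp_force: 0.0
t 6.22 pos [608.1 213.6 135.9] yaw -1.702 w 22.4 q [0.32 0.56 1.64 0.   0.96 2.02]
lin in present tool [ 3.  -3.3 70.9] lin in final tool [ 2.5 -3.1 70.9] rot [0.003 0.007 0.001]
[282.18673204 232.59864441] [281.87397017 230.73666519]
[324.09514653 265.68298464] [325.063011   246.54906623]
```

View pics/c3.png

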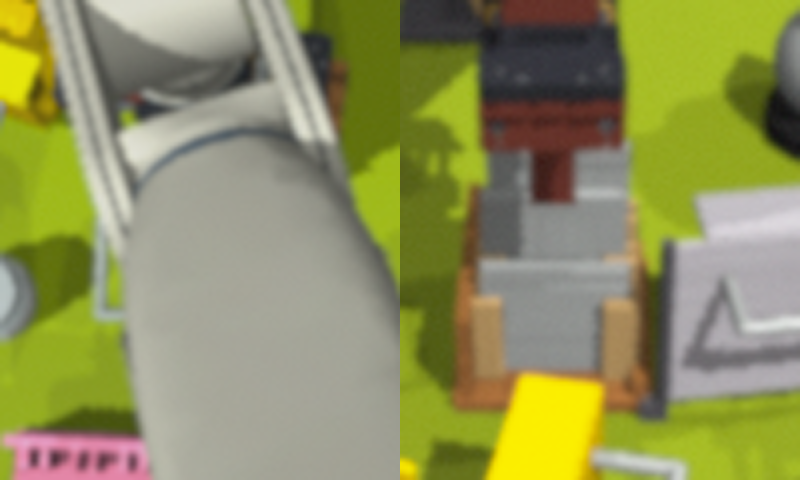

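The gate stands wide open. The short plate's top edge is centred at side px (324,265.5), against a prediction of (324.1,265.7). Descending to grip.

```bash
python3 -m pendant '{"grip":[-0.5,-0.5,-0.5,-0.5,-0.5,-0.5],"linear":[[2,-3,0],[0,0,20],[0,0,20],[0,0,15],[0,0,15],[0,0,0]],"angular":[[0,0,0],[0,0,0],[0,0,0],[0,0,0],[0,0,0],[0,0,0]]}'
python3 -m pendant '{"grip":[-1,-1,-1,-1,-1,-1],"linear":[[0,0,0],[0,0,0],[0,0,0],[0,0,0],[0,0,0],[0,0,0]],"angular":[[0,0,0],[0,0,0],[0,0,0],[0,0,0],[0,0,0],[0,0,0]]}'
```

```text
t: 6.72
ee_pos: [611.0, 218.9, 68.4]
orientation: [3.134, -0.204, -0.005]
ft_force: [-1.0, -0.2, 0.3]
width: 21.7
grasp_force: 0.0
t: 7.22
ee_pos: [613.1, 217.3, 71.4]
orientation: [3.133, -0.207, 0.001]
ft_force: [-0.9, -6.4, 2.7]
width: 8.0
grasp_force: 29.9
```

```bash
python3 -m pendant '{"grip":[-0.6,-0.6,-0.6,-0.6,-1,-1,-1,-1,-1,-1],"linear":[[0,0,0],[0,0,0],[0,0,3],[0,0,3],[0,0,0],[0,0,0],[0,0,0],[0,0,0],[0,0,0],[0,0,0]],"angular":[[0,0,0],[0,0,0],[0,0,0],[0,0,0],[0,0,0],[0,0,0],[0,0,0],[0,0,0],[0,0,0],[0,0,0]]}'
python3 -m pendant '{"grip":[-1,-1],"linear":[[0,0,0],[0,0,0]],"angular":[[0,0,0],[0,0,0]]}'
```

```text
t: 8.05
ee_pos: [612.4, 217.2, 63.3]
orientation: [3.133, -0.208, -0.002]
ft_force: [-0.4, -6.2, 1.0]
width: 7.9
grasp_force: 29.9
t: 8.22
ee_pos: [612.4, 217.1, 63.3]
orientation: [3.133, -0.208, -0.002]
ft_force: [-0.1, -5.2, 0.5]
width: 7.9
grasp_force: 29.9
```

```bash
python3 -m pendant '{"grip":[-1,-1,-1,-1,-1,-1,-1,-1,-1],"linear":[[0,0,-10],[0,0,-20],[0,0,-20],[0,0,-20],[0,0,-25],[0,0,-25],[0,0,-20],[0,0,-15],[0,0,0]],"angular":[[0,0,0],[0,0,0],[0,0,0],[0,0,0],[0,0,0],[0,0,0],[0,0,0],[0,0,0],[0,0,0]]}'
python3 - <<'E'
from h import *
R=Rt(-.187,.35); print(R.round(2)) 
org=np.array([603.8,-182.5,30]); rx=R[:,1]; rz=-R[:,2]; print(rx,rz)
tgt=org-7*rx+(51+40)*rz; print(tgt)
need(tgt,R)
s=ctrl.get_image('side');t=ctrl.get_image('top')
def c(i,x,y,w,h): return cv2.resize(i[y:y+h,x:x+w],(400,480),interpolation=cv2.INTER_CUBIC)
cv2.imwrite('pics/c4.png',np.hstack([c(t,380,195,75,90),c(s,275,130,100,120)])[:,:,::-1])
E
```

```text
t: 8.97
ee_pos: [614.6, 219.3, 222.4]
orientation: [-3.132, 0.207, -0.008]
ft_force: [1.4, -0.1, -3.2]
width: 7.8
grasp_force: 30.0
[[ 0.19  0.92 -0.34]
 [ 0.98 -0.17  0.06]
 [-0.   -0.34 -0.94]]
[ 0.92299606 -0.17464069 -0.34289781] [ 0.33691986 -0.06374883  0.93937271]
[ 627.99873499 -187.07865865  117.88320152]
t 8.97 pos [614.6 219.3 222.4] yaw -1.703 w 7.8 q [0.32 0.46 1.57 0.   1.11 2.03]
lin in present tool [ 66.2 401.4 103.8] lin in final tool [-396.8  119.2   67.8] rot [ 0.282 -0.271 -1.498]
```

View pics/c4.png

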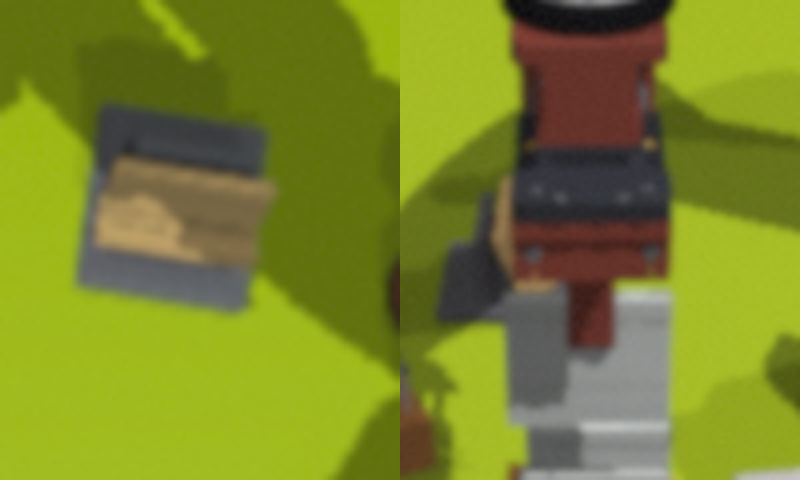

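```bash
python3 - <<'E'
from h import *
R=Rt(-.187,.35); org=np.array([603.8,-182.5,30]); rx=R[:,1]; rz=-R[:,2]; ry=np.cross(rz,rx); print(ry)
for k in [(0,46,42),(8,46,42),(0,-46,42),(8,-46,42),(-18,46,8),(-22,46,8),(-18,-46,8),(0,46,0)]:
    X=org+k[0]*rx+k[1]*ry+k[2]*rz; a=proj('top',X);b=proj('side',X)
    print(k,'top c1',((a-[375,205]+.4)*5).round(),'c4',((a-[380,195]+.4)*5.333).round(),'side c1',((b-[264,165]+.4)*5+[400,300]).round())
E
```

```text
[0.18591204 0.98256639 0.        ]
(0, 46, 42) top c1 [133. 109.] c4 [116. 170.] side c1 [581. 422.]
(8, 46, 42) top c1 [134.  98.] c4 [117. 158.] side c1 [567. 426.]
(0, -46, 42) top c1 [283. 134.] c4 [275. 197.] side c1 [594. 343.]
(8, -46, 42) top c1 [284. 123.] c4 [276. 185.] side c1 [581. 347.]
(-18, 46, 8) top c1 [120. 162.] c4 [101. 226.] side c1 [633. 462.]
(-22, 46, 8) top c1 [119. 168.] c4 [100. 232.] side c1 [640. 460.]
(-18, -46, 8) top c1 [267. 187.] c4 [258. 253.] side c1 [643. 381.]
(0, 46, 0) top c1 [119. 143.] c4 [100. 206.] side c1 [609. 483.]
```

```bash
python3 -m pendant '{"grip":[-1,-1,-1,-1,-1,-1,-1,-1,-1,-1,-1,-1],"linear":[[3,15,0],[6,30,0],[6,35,0],[6,38,0],[6,38,0],[6,38,0],[6,38,0],[6,38,0],[6,38,0],[6,38,0],[6,35,0],[3,20,0]],"angular":[[0,0,0],[0,0,0],[0,0,0],[0,0,0],[0,0,0],[0,0,0],[0,0,0],[0,0,0],[0,0,0],[0,0,0],[0,0,0],[0,0,0]]}'
python3 -m pendant '{"grip":[-1,-1,-1,-1,-1,-1,-1,-1,-1,-1,-1,-1],"linear":[[0,0,0],[0,0,0],[0,0,0],[0,0,0],[0,0,0],[0,0,0],[0,0,0],[0,0,0],[0,0,0],[0,0,0],[0,0,0],[0,0,0]],"angular":[[0,0,-0.06],[0,0,-0.12],[0,0,-0.12],[0,0,-0.12],[0,0,-0.12],[0,0,-0.12],[0,0,-0.12],[0,0,-0.12],[0,0,-0.12],[0,0,-0.12],[0,0,-0.12],[0,0,-0.12]]}'
python3 - <<'E'
from h import *
R=Rt(-.187,.35)
org=np.array([603.8,-182.5,30]); rx=R[:,1]; rz=-R[:,2]
need(org-7*rx+(51+40)*rz,R)
E
```

```text
t: 10.07
ee_pos: [623.9, -191.9, 216.6]
orientation: [3.134, -0.211, -0.004]
ft_force: [0.7, 0.3, -3.6]
width: 8.2
grasp_force: 30.0
t: 11.07
ee_pos: [624.0, -188.1, 216.4]
orientation: [-2.542, -1.841, 0.004]
ft_force: [0.8, -0.5, -2.6]
width: 7.8
grasp_force: 30.0
t 11.07 pos [ 624.  -188.1  216.4] yaw -0.317 w 7.8 q [-0.31  0.47  1.57 -0.    1.11  0.01]
lin in present tool [ 2.2  3.8 98.5] lin in final tool [ 1.7 37.3 91.3] rot [ 0.346 -0.023 -0.129]
```

```bash
python3 -m pendant '{"grip":[-1,-1,-1,-1,-1,-1,-1],"linear":[[0,0,0],[0,0,0],[0,0,0],[0,0,0],[0,0,0],[0,0,0],[0,0,0]],"angular":[[0,0,-0.065],[0,0,-0.065],[0.09,0,0],[0.09,0,0],[0.09,0,0],[0.08,0,0],[0,0,0]]}'
python3 - <<'E'
from h import *
R=Rt(-.187,.35)
org=np.array([603.8,-182.5,30]); rx=R[:,1]; rz=-R[:,2]
need(org-7*rx+(51+40)*rz,R)
E
```

```text
t: 11.65
ee_pos: [625.5, -188.2, 214.9]
orientation: [-2.198, -1.81, 0.326]
ft_force: [0.4, -0.6, -4.7]
width: 8.0
grasp_force: 30.0
t 11.65 pos [ 625.5 -188.2  214.9] yaw -0.193 w 8.0 q [-0.29  0.65  1.31 -0.03  1.54 -0.09]
lin in present tool [ 1.6 35.9 90.1] lin in final tool [ 1.6 35.3 90.4] rot [-0.007 -0.003 -0.005]
```

```bash
python3 -m pendant '{"grip":[-1,-1,-1,-1,-1,-1,-1,-1],"linear":[[0.8,17,0],[0.8,18,0],[0,0,20],[0,0,25],[0,0,25],[0,0,20],[0,0,0],[0,0,0]],"angular":[[0,0,0],[0,0,0],[0,0,0],[0,0,0],[0,0,0],[0,0,0],[0,0,0],[0,0,0]]}'
python3 - <<'E'
from h import *
R=Rt(-.187,.35)
org=np.array([603.8,-182.5,30]); rx=R[:,1]; rz=-R[:,2]
s=ctrl.get_image('side');t=ctrl.get_image('top')
def c(i,x,y,w,h): return cv2.resize(i[y:y+h,x:x+w],(400,480),interpolation=cv2.INTER_CUBIC)
cv2.imwrite('pics/c5.png',np.hstack([c(t,375,195,75,90),c(s,265,130,75,90)])[:,:,::-1])
need(org-7*rx+51*rz,R)
E
```

```text
t: 12.32
ee_pos: [626.2, -186.5, 120.8]
orientation: [-2.202, -1.813, 0.322]
ft_force: [0.8, -0.3, -2.5]
width: 7.8
grasp_force: 30.0
t 12.42 pos [ 628.6 -187.1  123.2] yaw -0.193 w 7.9 q [-0.29  0.74  1.36 -0.03  1.39 -0.09]
lin in present tool [-0.2  1.1 45.2] lin in final tool [-0.1  1.2 45.2] rot [ 0.003 -0.002 -0.006]
```

View pics/c5.png

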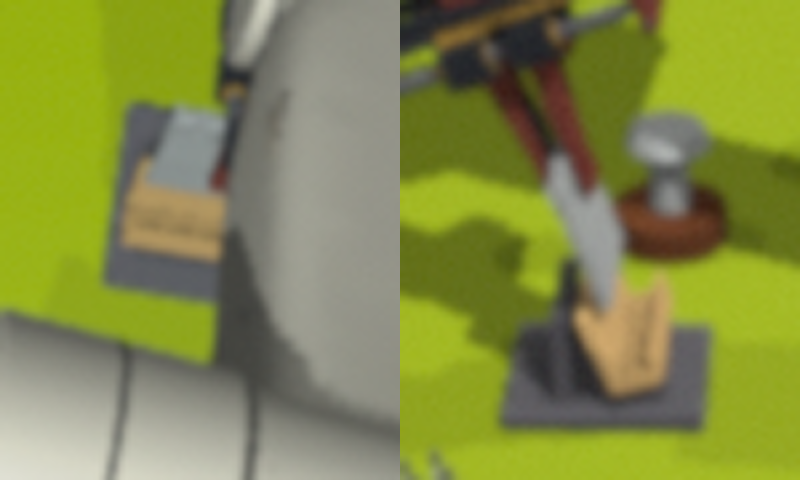

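The plate is parallel to the backrest and above the trough, with its bottom edge at crop (605,310). Lowering, then creeping to contact.

```bash
python3 -m pendant '{"grip":[-1,-1,-1,-1,-1],"linear":[[0,0,15],[0,0,12],[0,0,9],[0,0,0],[0,0,0]],"angular":[[0,0,0],[0,0,0],[0,0,0],[0,0,0],[0,0,0]]}'
python3 -m pendant '{"grip":[-1,-1,-1,-1,-1],"linear":[[0,0,2],[0,0,2],[0,0,2],[0,0,0],[0,0,0]],"angular":[[0,0,0],[0,0,0],[0,0,0],[0,0,0],[0,0,0]]}'
python3 - <<'E'
from h import *
R=Rt(-.187,.35)
org=np.array([603.8,-182.5,30]); rx=R[:,1]; rz=-R[:,2]
need(org-7*rx+51*rz,R)
E
```

```text
t: 12.83
ee_pos: [615.4, -184.2, 88.1]
orientation: [-2.203, -1.814, 0.321]
ft_force: [0.1, -0.4, -1.9]
width: 7.8
grasp_force: 30.0
t: 13.25
ee_pos: [613.6, -183.8, 82.7]
orientation: [-2.203, -1.814, 0.321]
ft_force: [0.5, -0.8, -3.1]
width: 7.9
grasp_force: 30.0
t 13.25 pos [ 613.6 -183.8   82.7] yaw -0.193 w 7.9 q [-0.29  0.77  1.41 -0.04  1.31 -0.08]
lin in present tool [-0.5  1.8  1.9] lin in final tool [-0.5  1.8  1.9] rot [-0.    -0.002 -0.006]
```

```bash
python3 -m pendant '{"grip":[-1,-1,-1,-1],"linear":[[0,2,1],[0,1,1],[0,0,0],[0,0,0]],"angular":[[0,0,0],[0,0,0],[0,0,0],[0,0,0]]}'
python3 -m pendant '{"grip":[-1,-1,-1,-1],"linear":[[0,0,1],[0,0,0],[0,0,0],[0,0,0]],"angular":[[0,0,0],[0,0,0],[0,0,0],[0,0,0]]}'
```

```text
t: 13.58
ee_pos: [616.3, -184.3, 80.5]
orientation: [-2.204, -1.815, 0.32]
ft_force: [0.8, 1.3, 4.2]
width: 7.9
grasp_force: 30.0
t: 13.92
ee_pos: [616.5, -184.2, 80.4]
orientation: [-2.205, -1.816, 0.319]
ft_force: [1.3, 1.1, 8.2]
width: 7.9
grasp_force: 30.0
```

```bash
python3 -m pendant '{"grip":[-1,-1,-0.7,-0.6,-0.5,-0.5,-0.5],"linear":[[0,1,0],[0,0,0],[0,0,0],[0,0,0],[0,0,0],[0,0,0],[0,0,0]],"angular":[[0,0,0],[0,0,0],[0,0,0],[0,0,0],[0,0,0],[0,0,0],[0,0,0]]}'
python3 -m pendant '{"grip":[-0.5,-0.5,-0.5,-0.5,-0.5,-0.5,-0.5,-0.5,-0.5,-0.5],"linear":[[0,0,-5],[0,0,-10],[0,0,-20],[0,0,-25],[0,0,-30],[0,0,-30],[0,0,-30],[-35,0,0],[-35,0,0],[-35,0,0]],"angular":[[0,0,0],[0,0,0],[0,0,0],[0,0,0],[0,0,0],[0,0,0],[0,0,0],[0,0,0],[0,0,0],[0,0,0]]}'
python3 - <<'E'
from h import *
s=ctrl.get_image('side');t=ctrl.get_image('top')
def c(i,x,y,w,h): return cv2.resize(i[y:y+h,x:x+w],(400,480),interpolation=cv2.INTER_CUBIC)
cv2.imwrite('pics/c6.png',np.hstack([c(t,375,195,75,90),c(s,265,130,75,90)])[:,:,::-1])
cv2.imwrite('pics/s6.png',s[:,:,::-1])
E
```

```text
t: 14.5
ee_pos: [615.9, -184.4, 78.1]
orientation: [-2.203, -1.814, 0.321]
ft_force: [0.1, -0.3, -0.7]
width: 21.9
grasp_force: 0.0
t: 15.33
ee_pos: [647.4, -298.1, 221.5]
orientation: [-2.204, -1.818, 0.32]
ft_force: [0.6, -0.4, -0.1]
width: 21.9
grasp_force: 0.0
```

View pics/c6.png

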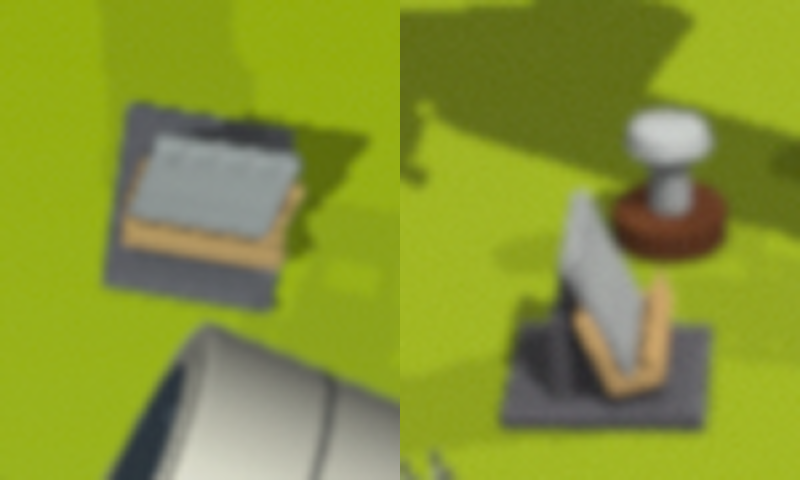

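View pics/s6.png

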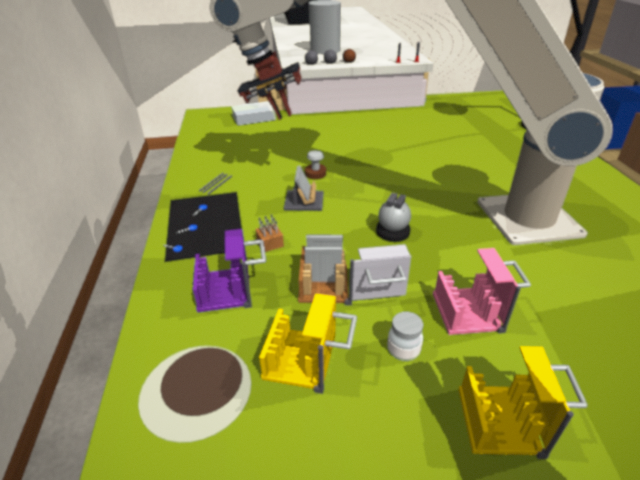

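The plate stands centred in the trough, flat on the backrest, at side px (303,183). The gate is open at (380,272), the two tall plates are in their slots, and the bystanders have not moved. Handing in.

```bash
python3 -c "
from h import *
print(ctrl.close_job())"
```

```text
the job is handed in; nothing more can be done
None
```

I swung the gate wide open, stood the short plate centred and leaning on the easel, and handed in the job at about 15 s of robot time; no verdict was returned.

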